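# Make up a centrifuge counterweight on a spring scale

## Robot

A 7-joint arm with a two-finger parallel gripper is mounted at the origin on the work surface. World frame = base frame: x ahead of the robot, y to its left, z up, the work surface at z = 0. Lengths are in m, angles in degrees, forces in N, time in s.
With the tool pointing down it reaches from about 0.425 to 0.875 m from the base axis. Payload 4.7 kg.
Tool frame: the origin (TCP) lies between the finger pads; the fingertips stand env.finger_overhang ahead of it and the grasp point (between the pads) lies 5 mm behind it (env.finger_overhang is the distance from the TCP to the fingertips, in m); z points along the fingers, y is the line along which they close (so a half turn about z gives the same grasp; the last joint's range is limited). The gripper opens to 87 mm and grips with 3 to 60 N. Pads are 19 mm wide; open, the fingers measure 117 mm over their backs; the gripper's body (75 mm by 190 mm) begins 51 mm behind the grasp point.
Start: joints at [69.276, 18.392, -4.016, 83.108, 1.295, 78.541, -3.26], TCP at [0.239, -0.605, 0.237] pointing down, gripper open.
Joint ranges: [-163.93, 163.93], [-17.29, 119.83], [-79.2, 71.16], [3.27, 140.29], [-89.18, 269.18], [5.43, 117.66], [-154.24, 154.24]. Speed limits (degrees/s): [147.25, 147.25, 180, 180, 180, 180, 180].

## Interface

Orientations are given as [roll, pitch, yaw] about the fixed x, y, z axes, in that order (R = Rz(yaw) Ry(pitch) Rx(roll)).
In Python, from cell import telemetry, eyes, env, models gives the robot as it stands. The module is installed in compiled form; this text tells all that it offers.
- The arm moves only by the tool drive_tool, never from a script. Its arguments are lists of equal length, an entry for each row: "angular": the turn, a rotation vector about the tool's x, y, z in rad, a list of three; "delta_pos": the shift along the tool's x, y, z in cm, a list of three; "gripper": the finger opening in cm, from 0 to 8.7. A call has 1 to 20 rows; each row shifts and turns the commanded pose from where the row before left it, along the tool's axes as they then stand; what a row does not reach is not made up. A row lasts 1/10 s, in which the tool goes at most 50 mm and 8.59 degrees, less where a joint would pass 70% of its speed; a pose out of reach is approached as far as the arm can. A call with a gripper value outside its range is refused whole. The fingers move at their own pace and stop on an object; "squeeze" is the grip in N (left out, the last holds). Time passes only in rows, so rows that do not move let the fingers close. It gives the time, the measured TCP pose, the force, the opening and the grip force at its end, in the units of the state.
- telemetry.get_obs(): the state, without advancing time (a new reading comes with each control period).
- eyes.read_camera(name): name is "scene" or "top" or "wrist"; returns a dict with "pixels" (480x640x3 uint8, red, green, blue), "mtx" (3x3 intrinsics, pixels), "origin" and "orientation" of the camera in the world. Camera axes: x right, y down, z forward; pixel columns grow to the right and rows downward; lengths in m; the calibration is good to about 2 mm. A picture is of the moment at which its call begins. There is no depth.
- env.sign_off(): hands the job in; it is judged then, once.
Trained networks look in a picture, given as the dict that the camera call returned (one of the last four; its "shot" number tells which), for a name from the list of things; names that differ only in an ending like _2 or _b are one class to them, and where a whole thing is asked for, a point or a joint stands for the part that bears it (a point fixed in the world has none). Each returns a list of dicts, best first, with "p" (0 to 1); they miss things now and then, are a little off and sometimes report something else, mostly with a low value. They report only what shows in the picture. A call takes as long as a camera call. They do not tell look-alikes from the thing itself.
- models.search_frame(picture, target): "centre" ([column, row] in pixels, amid what is visible of it).
- models.cut_out(picture, target): "pixels" (480x640 bool, what is visible of it) and "centre" ([column, row] in pixels, amid what is visible of it).
The state is a dict: "time_s": time; "qpos": joint angles; "joint_velocities": joint speeds; "effort": joint torques, N m; "tool_pos": TCP position; "tool_rot": TCP orientation; "force": force on the tool from outside, world axes, zero at the start; "wrist_torque": the same for the moment, N m; "grip_width": finger opening in m; "grasp_force": force on a finger pad.
Only numpy, scipy, OpenCV 4.12 (cv2) and the standard library are available. Lean on these libraries where they do the work, as an engineer would, in place of code of your own. Each camera call takes 0.05 s, during which the arm holds its last target. There are 200 camera calls.

## Task

Make up the centrifuge counterweight: thread the steel ballast rings, one at a time, over the brass spindle of the spring scale and rest each gently on the pan, feeling for the spindle without forcing it, until the red pointer comes to rest inside the green band, with no hand on it. Lower the rings rather than dropping them, never push the pointer down into the red zone, and leave the spare rings and everything else on the bench where they are.

Things in the scene. Friction and masses are not known exactly. Their poses are not given: they have to be found in the camera images.
- scale: spring scale, fixed to the bench: grey base 150 x 150 x 40 mm high; origin under the base's centre on the bench, z up. A white column (12 x 30 mm, 170 mm high) stands 100 mm from the centre along the base's own +y; on its two faces that look along the base's x are painted black ticks, a green band 13 mm high and, 7 mm below it, a red zone.
- pointer (a point): end of the red pointer, at the column, 100 mm from the pan's centre along the scale's own +y and level with the pan's upper face; moves down with the pan
- pan_centre (a point): centre of the upper face of the scale's round flat aluminium pan (100 mm across, no rim), 125 mm above the bench at joint pan 0. On it stands a brass spindle, 17 mm diameter, 56 mm tall, flat top with 1 mm chamfer, on an eccentric foot: its axis is 4 mm off the pan's centre in a direction that no reading gives (feel for it). It does not turn under side forces below 10 N.
- pan (a joint): how far the pan and its pointer have sunk, in m (0 to 0.056, down is positive). The pan is sprung at 200 N/m (a light push sinks it), damped at 12 N s/m, and starts at rest somewhere between 0 and 0.011, differing each time. Each ring sinks it by about 0.010 more. The pointer is in the green band from 0.026 to 0.039 and in the red zone from 0.046.
- ring0: loose steel ballast ring lying flat, 54 mm outside diameter, 20 mm hole, 14 mm high, about 215 g (each differs by up to 7 %, hidden); origin at the centre of its underside, z up. The four rings are alike; two or three are needed.
- ring1: loose steel ballast ring lying flat, 54 mm outside diameter, 20 mm hole, 14 mm high, about 215 g (each differs by up to 7 %, hidden); origin at the centre of its underside, z up. The four rings are alike; two or three are needed.
- ring2: loose steel ballast ring lying flat, 54 mm outside diameter, 20 mm hole, 14 mm high, about 215 g (each differs by up to 7 %, hidden); origin at the centre of its underside, z up. The four rings are alike; two or three are needed.
- ring3: loose steel ballast ring lying flat, 54 mm outside diameter, 20 mm hole, 14 mm high, about 215 g (each differs by up to 7 %, hidden); origin at the centre of its underside, z up. The four rings are alike; two or three are needed.
- beaker: bystander: glass beaker 70 mm wide, 90 mm high; origin under its centre
- bottle: bystander: amber bottle 60 mm wide, 140 mm high; origin under its centre
- dish: bystander: culture dish 90 mm wide, 17 mm high; origin under its centre
- spatula: bystander: cage scraper 180 mm long, lying; origin near its middle
- slidebox: bystander: blue slide box 85 x 100 x 34 mm; origin under its centre
- tuberack: bystander: orange tube rack 70 x 190 mm, 100 mm high with its tubes; origin under its centre
Mind the look-alikes: they are no part of the job. What is shaped like the ring0 but pink is not meant. What is shaped like the ring2 but pink is not meant.

How it is judged (in metres and radians):
On the way, in this order (a step that is already met when the one before it is completed fails the run):
1. one ring alone is threaded on the spindle and let go ((((horizontal distance between ring0 and pan_centre below 0.008 m and z of ring0 in the frame of pan_centre between -0.004 and 0.046 m and angle between ring0's own z axis and vertical below 0.12 rad) and not (horizontal distance between ring1 and pan_centre below 0.008 m and z of ring1 in the frame of pan_centre between -0.004 and 0.046 m and angle between ring1's own z axis and vertical below 0.12 rad) and not (horizontal distance between ring2 and pan_centre below 0.008 m and z of ring2 in the frame of pan_centre between -0.004 and 0.046 m and angle between ring2's own z axis and vertical below 0.12 rad) and not (horizontal distance between ring3 and pan_centre below 0.008 m and z of ring3 in the frame of pan_centre between -0.004 and 0.046 m and angle between ring3's own z axis and vertical below 0.12 rad)) or (not (horizontal distance between ring0 and pan_centre below 0.008 m and z of ring0 in the frame of pan_centre between -0.004 and 0.046 m and angle between ring0's own z axis and vertical below 0.12 rad) and (horizontal distance between ring1 and pan_centre below 0.008 m and z of ring1 in the frame of pan_centre between -0.004 and 0.046 m and angle between ring1's own z axis and vertical below 0.12 rad) and not (horizontal distance between ring2 and pan_centre below 0.008 m and z of ring2 in the frame of pan_centre between -0.004 and 0.046 m and angle between ring2's own z axis and vertical below 0.12 rad) and not (horizontal distance between ring3 and pan_centre below 0.008 m and z of ring3 in the frame of pan_centre between -0.004 and 0.046 m and angle between ring3's own z axis and vertical below 0.12 rad)) or (not (horizontal distance between ring0 and pan_centre below 0.008 m and z of ring0 in the frame of pan_centre between -0.004 and 0.046 m and angle between ring0's own z axis and vertical below 0.12 rad) and not (horizontal distance between ring1 and pan_centre below 0.008 m and z of ring1 in the frame of pan_centre between -0.004 and 0.046 m and angle between ring1's own z axis and vertical below 0.12 rad) and (horizontal distance between ring2 and pan_centre below 0.008 m and z of ring2 in the frame of pan_centre between -0.004 and 0.046 m and angle between ring2's own z axis and vertical below 0.12 rad) and not (horizontal distance between ring3 and pan_centre below 0.008 m and z of ring3 in the frame of pan_centre between -0.004 and 0.046 m and angle between ring3's own z axis and vertical below 0.12 rad)) or (not (horizontal distance between ring0 and pan_centre below 0.008 m and z of ring0 in the frame of pan_centre between -0.004 and 0.046 m and angle between ring0's own z axis and vertical below 0.12 rad) and not (horizontal distance between ring1 and pan_centre below 0.008 m and z of ring1 in the frame of pan_centre between -0.004 and 0.046 m and angle between ring1's own z axis and vertical below 0.12 rad) and not (horizontal distance between ring2 and pan_centre below 0.008 m and z of ring2 in the frame of pan_centre between -0.004 and 0.046 m and angle between ring2's own z axis and vertical below 0.12 rad) and (horizontal distance between ring3 and pan_centre below 0.008 m and z of ring3 in the frame of pan_centre between -0.004 and 0.046 m and angle between ring3's own z axis and vertical below 0.12 rad))) and contact force between the fingers and anything else below 0.2 N), for 0.2 s.
2. a second ring is threaded on top of it (two rings on the spindle) and let go ((((horizontal distance between ring0 and pan_centre below 0.008 m and z of ring0 in the frame of pan_centre between -0.004 and 0.046 m and angle between ring0's own z axis and vertical below 0.12 rad) and (horizontal distance between ring1 and pan_centre below 0.008 m and z of ring1 in the frame of pan_centre between -0.004 and 0.046 m and angle between ring1's own z axis and vertical below 0.12 rad) and not (horizontal distance between ring2 and pan_centre below 0.008 m and z of ring2 in the frame of pan_centre between -0.004 and 0.046 m and angle between ring2's own z axis and vertical below 0.12 rad) and not (horizontal distance between ring3 and pan_centre below 0.008 m and z of ring3 in the frame of pan_centre between -0.004 and 0.046 m and angle between ring3's own z axis and vertical below 0.12 rad)) or ((horizontal distance between ring0 and pan_centre below 0.008 m and z of ring0 in the frame of pan_centre between -0.004 and 0.046 m and angle between ring0's own z axis and vertical below 0.12 rad) and not (horizontal distance between ring1 and pan_centre below 0.008 m and z of ring1 in the frame of pan_centre between -0.004 and 0.046 m and angle between ring1's own z axis and vertical below 0.12 rad) and (horizontal distance between ring2 and pan_centre below 0.008 m and z of ring2 in the frame of pan_centre between -0.004 and 0.046 m and angle between ring2's own z axis and vertical below 0.12 rad) and not (horizontal distance between ring3 and pan_centre below 0.008 m and z of ring3 in the frame of pan_centre between -0.004 and 0.046 m and angle between ring3's own z axis and vertical below 0.12 rad)) or ((horizontal distance between ring0 and pan_centre below 0.008 m and z of ring0 in the frame of pan_centre between -0.004 and 0.046 m and angle between ring0's own z axis and vertical below 0.12 rad) and not (horizontal distance between ring1 and pan_centre below 0.008 m and z of ring1 in the frame of pan_centre between -0.004 and 0.046 m and angle between ring1's own z axis and vertical below 0.12 rad) and not (horizontal distance between ring2 and pan_centre below 0.008 m and z of ring2 in the frame of pan_centre between -0.004 and 0.046 m and angle between ring2's own z axis and vertical below 0.12 rad) and (horizontal distance between ring3 and pan_centre below 0.008 m and z of ring3 in the frame of pan_centre between -0.004 and 0.046 m and angle between ring3's own z axis and vertical below 0.12 rad)) or (not (horizontal distance between ring0 and pan_centre below 0.008 m and z of ring0 in the frame of pan_centre between -0.004 and 0.046 m and angle between ring0's own z axis and vertical below 0.12 rad) and (horizontal distance between ring1 and pan_centre below 0.008 m and z of ring1 in the frame of pan_centre between -0.004 and 0.046 m and angle between ring1's own z axis and vertical below 0.12 rad) and (horizontal distance between ring2 and pan_centre below 0.008 m and z of ring2 in the frame of pan_centre between -0.004 and 0.046 m and angle between ring2's own z axis and vertical below 0.12 rad) and not (horizontal distance between ring3 and pan_centre below 0.008 m and z of ring3 in the frame of pan_centre between -0.004 and 0.046 m and angle between ring3's own z axis and vertical below 0.12 rad)) or (not (horizontal distance between ring0 and pan_centre below 0.008 m and z of ring0 in the frame of pan_centre between -0.004 and 0.046 m and angle between ring0's own z axis and vertical below 0.12 rad) and (horizontal distance between ring1 and pan_centre below 0.008 m and z of ring1 in the frame of pan_centre between -0.004 and 0.046 m and angle between ring1's own z axis and vertical below 0.12 rad) and not (horizontal distance between ring2 and pan_centre below 0.008 m and z of ring2 in the frame of pan_centre between -0.004 and 0.046 m and angle between ring2's own z axis and vertical below 0.12 rad) and (horizontal distance between ring3 and pan_centre below 0.008 m and z of ring3 in the frame of pan_centre between -0.004 and 0.046 m and angle between ring3's own z axis and vertical below 0.12 rad)) or (not (horizontal distance between ring0 and pan_centre below 0.008 m and z of ring0 in the frame of pan_centre between -0.004 and 0.046 m and angle between ring0's own z axis and vertical below 0.12 rad) and not (horizontal distance between ring1 and pan_centre below 0.008 m and z of ring1 in the frame of pan_centre between -0.004 and 0.046 m and angle between ring1's own z axis and vertical below 0.12 rad) and (horizontal distance between ring2 and pan_centre below 0.008 m and z of ring2 in the frame of pan_centre between -0.004 and 0.046 m and angle between ring2's own z axis and vertical below 0.12 rad) and (horizontal distance between ring3 and pan_centre below 0.008 m and z of ring3 in the frame of pan_centre between -0.004 and 0.046 m and angle between ring3's own z axis and vertical below 0.12 rad))) and contact force between the fingers and anything else below 0.2 N), for 0.2 s.
At the end, for the whole second after the job is handed in: the pan is at rest with its pointer in the green band (pan between 0.026 and 0.039); every ring is either threaded on the spindle (flat, centre within 8 mm of the pan's centre, underside less than 46 mm above the pan's face) or still within 20 mm of where it began; all let go (value of joint pan between 0.026 and 0.039 m and velocity of joint pan between -0.01 and 0.01 m/s and ((horizontal distance between ring0 and pan_centre below 0.008 m and z of ring0 in the frame of pan_centre between -0.004 and 0.046 m and angle between ring0's own z axis and vertical below 0.12 rad) or distance of ring0 from where it was at the start of the episode below 0.02 m) and ((horizontal distance between ring1 and pan_centre below 0.008 m and z of ring1 in the frame of pan_centre between -0.004 and 0.046 m and angle between ring1's own z axis and vertical below 0.12 rad) or distance of ring1 from where it was at the start of the episode below 0.02 m) and ((horizontal distance between ring2 and pan_centre below 0.008 m and z of ring2 in the frame of pan_centre between -0.004 and 0.046 m and angle between ring2's own z axis and vertical below 0.12 rad) or distance of ring2 from where it was at the start of the episode below 0.02 m) and ((horizontal distance between ring3 and pan_centre below 0.008 m and z of ring3 in the frame of pan_centre between -0.004 and 0.046 m and angle between ring3's own z axis and vertical below 0.12 rad) or distance of ring3 from where it was at the start of the episode below 0.02 m)); the robot touches nothing.
It fails at once if the pan is pushed so far that its pointer enters the red zone (0.046) (value of joint pan above 0.046 m).
It fails at once if a ring is dropped or slammed down the spindle onto the pan: it moves faster than 0.4 m/s (a free fall of 8 mm) within 46 mm of the pan's face (((horizontal distance between ring0 and pan_centre below 0.008 m and z of ring0 in the frame of pan_centre between -0.004 and 0.046 m and angle between ring0's own z axis and vertical below 0.12 rad) and linear speed of ring0 above 0.4 m/s) or ((horizontal distance between ring1 and pan_centre below 0.008 m and z of ring1 in the frame of pan_centre between -0.004 and 0.046 m and angle between ring1's own z axis and vertical below 0.12 rad) and linear speed of ring1 above 0.4 m/s) or ((horizontal distance between ring2 and pan_centre below 0.008 m and z of ring2 in the frame of pan_centre between -0.004 and 0.046 m and angle between ring2's own z axis and vertical below 0.12 rad) and linear speed of ring2 above 0.4 m/s) or ((horizontal distance between ring3 and pan_centre below 0.008 m and z of ring3 in the frame of pan_centre between -0.004 and 0.046 m and angle between ring3's own z axis and vertical below 0.12 rad) and linear speed of ring3 above 0.4 m/s)).
It fails at once if a scale part is loaded by the arm or fingers themselves with more than 5 N (contact force between any of the fingers, the arm and scale above 5 N).
It fails at once if a ring is pressed on the scale or against its spindle with more than 25 N (contact force between any of ring0, ring1, ring2, ring3 and scale above 25 N).
It fails at once if a bystander is shifted by more than 20 mm (distance of any of beaker, bottle, dish, spatula, slidebox, tuberack from where it was at the start of the episode above 0.02 m).
It also fails if it takes over 72 s, if anything falls off the work surface, if the arm or the gripper's body presses on something with over 40 N, if the wrist force passes 120 N, or if a joint passes its speed limit or range.

## Working session

There is one attempt and no reset: what is moved stays moved. The work goes in short steps, Python scripts to look and compute and a tool call to move; the robot and the scene stay as the last step left them, time stands still between calls to the robot, and variables do not carry over. Pictures are saved under pics/ and viewed, at most 10 in all, crops included, and the job is handed in when it is done.

Besides the shell and the picture viewer there is one more tool, called after "Request:" by a JSON object that holds its "op" and its "data", one argument or row to a line. drive_tool: Moves the arm, as the interface text tells. Its arguments: {"type":"object","properties":{"angular":{"type":"array","items":{"type":"array","items":{"type":"number"}}},"delta_pos":{"type":"array","items":{"type":"array","items":{"type":"number"}}},"gripper":{"type":"array","items":{"type":"number"}},"squeeze":{"type":"number"}},"required":["angular","delta_pos","gripper"]}

```bash
mkdir -p pics; cat > h.py <<'E'
import numpy as np, cv2
from cell import telemetry, eyes, env, models
def R_of(o):
    o=np.array(o,float)
    if o.shape==(3,3): return o
    from scipy.spatial.transform import Rotation as R
    if o.shape==(4,): return R.from_quat(o).as_matrix()
    return R.from_euler('xyz',o,degrees=True).as_matrix()
def ray(p,px,z):
    K=np.array(p["mtx"]);R=R_of(p["orientation"]);o=np.array(p["origin"])
    d=R@np.linalg.solve(K,[px[0],px[1],1.]); return o+d*(z-o[2])/d[2]
def proj(p,X):
    K=np.array(p["mtx"]);R=R_of(p["orientation"]);q=K@(R.T@(np.array(X)-np.array(p["origin"])));return q[:2]/q[2]
def save(p,n,crop=None,s=1):
    im=p["pixels"][:,:,::-1]
    if crop: im=im[crop[1]:crop[3],crop[0]:crop[2]]
    cv2.imwrite("pics/"+n,cv2.resize(im,None,fx=s,fy=s,interpolation=cv2.INTER_CUBIC))
E
python3 - <<'E'
from h import *
o=telemetry.get_obs();print({k:np.round(v,3).tolist() for k,v in o.items()},env.finger_overhang)
T=eyes.read_camera("top");S=eyes.read_camera("scene")
save(T,"t0.png");save(S,"s0.png")
for n,p in(("top",T),("scene",S)):
    print(n,p["origin"],p["orientation"],np.array(p["mtx"]).tolist())
    for t in ["ring0","ring1","scale","pan_centre","pointer","beaker","bottle","dish","spatula","slidebox","tuberack"]:
        r=models.search_frame(p,t)
        print(t,[(np.round(d["centre"]).tolist(),round(d["p"],2),np.round(ray(p,d["centre"],0.014 if t[0:4]=='ring' else .02)[:2],3).tolist()) for d in r[:8]])
E
```

```text
{'time_s': 0.0, 'qpos': [69.276, 18.438, -4.015, 83.176, 1.295, 78.542, -3.262], 'joint_velocities': [0.025, 0.089, -0.049, 0.042, 0.014, 0.033, 0.063], 'effort': [-0.0, -49.129, -0.404, -31.252, -0.064, 0.044, 0.0], 'tool_pos': [0.238, -0.604, 0.235], 'tool_rot': [-179.89, 0.006, 21.532], 'force': [0.088, -0.337, -0.933], 'wrist_torque': [0.036, -0.005, -0.051], 'grasp_force': 0.0, 'grip_width': 0.087} 0.014
top [ 0.43547674 -0.0029101   1.37043712] [-174.54357026    0.1888964   -89.03260498] [[587.0804982264625, 0.0, 316.15304005952106], [0.0, 587.0804982264625, 239.13809550571796], [0.0, 0.0, 1.0]]
ring0 [([412.0, 340.0], 0.88, [0.338, -0.219]), ([193.0, 241.0], 0.77, [0.556, 0.29]), ([244.0, 264.0], 0.68, [0.506, 0.17]), ([415.0, 290.0], 0.67, [0.45, -0.226]), ([438.0, 234.0], 0.64, [0.581, -0.278]), ([171.0, 279.0], 0.61, [0.466, 0.337]), ([507.0, 261.0], 0.18, [0.521, -0.438])]
ring1 [([412.0, 340.0], 0.88, [0.338, -0.219]), ([193.0, 241.0], 0.77, [0.556, 0.29]), ([244.0, 264.0], 0.68, [0.506, 0.17]), ([415.0, 290.0], 0.67, [0.45, -0.226]), ([438.0, 234.0], 0.64, [0.581, -0.278
[... 1197 characters left out ...]
0.52, [0.573, 0.295]), ([349.0, 237.0], 0.5, [0.506, 0.164])]
scale [([300.0, 242.0], 0.63, [0.428, 0.063]), ([302.0, 268.0], 0.61, [0.495, -0.006]), ([445.0, 250.0], 0.34, [0.716, 0.272])]
pan_centre [([303.0, 241.0], 0.73, [0.432, 0.07])]
pointer [([301.0, 242.0], 0.68, [0.432, 0.064]), ([399.0, 314.0], 0.16, [0.746, 0.017])]
beaker [([442.0, 251.0], 0.8, [0.714, 0.263])]
bottle [([412.0, 186.0], 0.7, [0.507, 0.468]), ([315.0, 351.0], 0.64, [0.671, -0.173])]
dish [([413.0, 185.0], 0.66, [0.505, 0.474])]
spatula [([159.0, 407.0], 0.75, [0.543, -0.443])]
slidebox [([458.0, 222.0], 0.87, [0.687, 0.398])]
tuberack [([401.0, 313.0], 0.77, [0.748, 0.022]), ([374.0, 205.0], 0.37, [0.476, 0.316])]
```

View pics/t0.png

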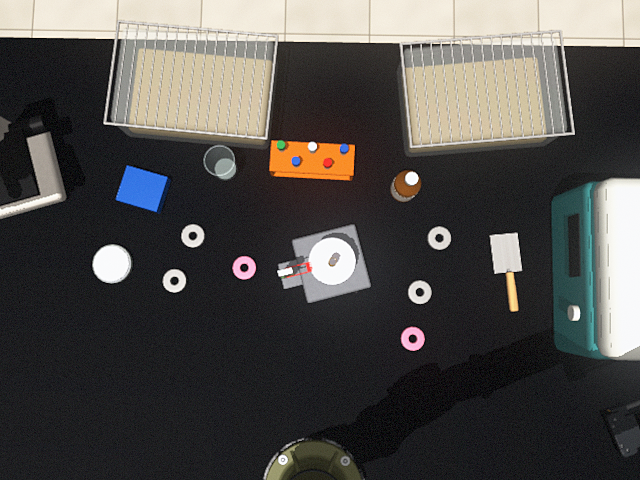

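View pics/s0.png

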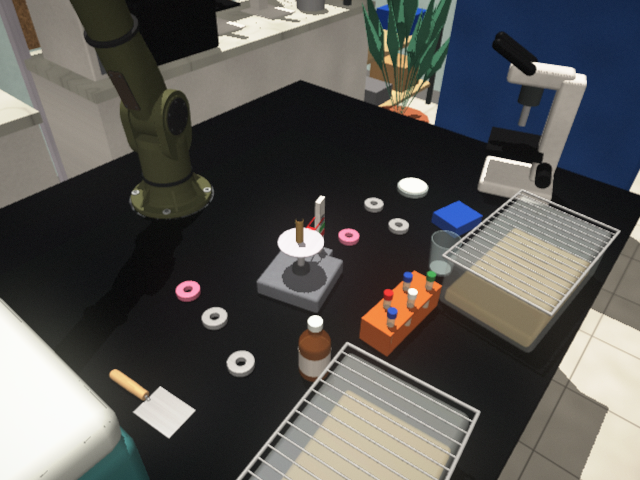

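The top view shows six ring-shaped things. Steel: (193,236), (174,281), (439,238) and (420,292). Pink decoys: (244,267) and (412,339). The pan is at (332,261) and the column at about (286,271). In the scene view the steel rings are at (219,316), (242,364), (375,202) and (400,224).

```bash
python3 - <<'E'
from h import *
T=eyes.read_camera("top");S=eyes.read_camera("scene")
def fit(p,c,z,r=22,zmean=.014):
    im=p["pixels"].astype(int);x,y=map(int,c)
    m=np.zeros(im.shape[:2],np.uint8);m[y-r:y+r,x-r:x+r]=(im[y-r:y+r,x-r:x+r].min(2)>90)
    cn=max(cv2.findContours(m,0,1)[0],key=cv2.contourArea);e=cv2.fitEllipse(cn);return e
for c in [(193,236),(174,281),(439,238),(420,292)]:
    e=fit(T,c,0);print("T",np.round(e[0],1),np.round(e[1],1),ray(T,e[0],.010).round(4))
for c in [(400,224),(375,202),(242,364),(219,316)]:
    e=fit(S,c,0);print("S",np.round(e[0],1),np.round(e[1],1),ray(S,e[0],.010).round(4))
eT=fit(T,(332,261),0,30);eS=fit(S,(301,243),0,28);print(eT,eS)
from scipy.optimize import least_squares
f=lambda X:np.r_[proj(T,X)-eT[0],proj(S,X)-eS[0]]
r=least_squares(f,[.5,0,.12]);print("pan",r.x.round(4),r.fun)
# scale base corners at z=.04, from top mask
m=models.cut_out(T,"scale")[0]["pixels"]
im=T["pixels"].astype(int)
cv2.imwrite("pics/scale.png",np.hstack([cv2.resize(p["pixels"][y:y+100,x:x+100][:,:,::-1],(400,400),interpolation=2) for p,x,y in((T,275,215),(S,250,185))]))
E
```

```text
T [192.3 235.4] [22.5 22.9] [0.5693 0.2926 0.01  ]
T [173.9 280.4] [22.7 23.3] [0.4641 0.3314 0.01  ]
T [438.9 237.7] [22.6 23. ] [ 0.5735 -0.2818  0.01  ]
T [419.3 291.7] [23.1 23.2] [ 0.4474 -0.2363  0.01  ]
S [398.2 225.3] [14.9 20.1] [0.5703 0.2929 0.01  ]
S [373.5 203.9] [13.9 18.6] [0.4651 0.3318 0.01  ]
S [240.3 362.4] [24.8 27.8] [ 0.5747 -0.2807  0.01  ]
S [214.  317.3] [21.1 25.8] [ 0.4484 -0.2357  0.01  ]
((331.7044982910156, 261.6451721191406), (67.05974578857422, 67.51851654052734), 63.87617874145508) ((303.77166748046875, 248.08473205566406), (48.94641876220703, 62.37419509887695), 59.873600006103516)
pan [ 0.5118 -0.0278  0.1026] [-1.50442398 -1.70493477 -2.28855012  0.09432158]
```

View pics/scale.png

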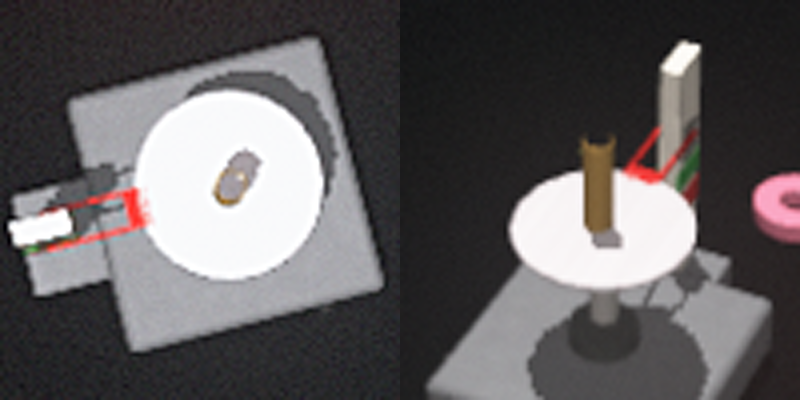

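The base edges run at about 14.6°, so the scale's +y points to (-0.25, 0.97) and I'll use tool yaw 104.6°. That puts the finger line along the scale's x. First I turn, then I go above the nearest steel ring at (0.448,-0.236), shown white-grey at (420,292). The look-alike at (412,339) is clearly pink.

Request:
{"op": "drive_tool", "data": {
  "angular": [
    [0,0,-0.145],
    [0,0,-0.145],
    [0,0,-0.145],
    [0,0,-0.145],
    [0,0,-0.145],
    [0,0,-0.145],
    [0,0,-0.145],
    [0,0,-0.145],
    [0,0,-0.145],
    [0,0,-0.145],
    [0,0,0]
  ],
  "delta_pos": [
    [0,0,0],
    [0,0,0],
    [0,0,0],
    [0,0,0],
    [0,0,0],
    [0,0,0],
    [0,0,0],
    [0,0,0],
    [0,0,0],
    [0,0,0],
    [0,0,0]
  ],
  "gripper": [8,8,8,8,8,8,8,8,8,8,8],
  "squeeze": 15
}}

```text
time_s: 2.45
tool_pos: [0.2384, -0.6047, 0.2366]
tool_rot: [180.0, 0.0, 104.6]
force: [-0.6, 0.0, 1.0]
grip_width: 0.08
grasp_force: 0.0
```

Request:
{"op": "drive_tool", "data": {
  "angular": [
    [0,0,0],
    [0,0,0],
    [0,0,0],
    [0,0,0],
    [0,0,0],
    [0,0,0],
    [0,0,0],
    [0,0,0],
    [0,0,0],
    [0,0,0],
    [0,0,0],
    [0,0,0],
    [0,0,0]
  ],
  "delta_pos": [
    [2.5,2.5,0],
    [2.5,2.5,0],
    [2.5,2.5,0],
    [2.5,2.5,0],
    [2.5,2.5,0],
    [2.5,2.5,0],
    [2.5,2.5,0],
    [2.5,2.5,0],
    [2.5,2.5,0],
    [2.5,2.5,0],
    [2.7,2.2,0],
    [2.6,2.4,0],
    [0,0,0]
  ],
  "gripper": [8,8,8,8,8,8,8,8,8,8,8,8,8]
}}

```text
time_s: 3.75
tool_pos: [0.4513, -0.2311, 0.2372]
tool_rot: [179.9, -0.0, 104.9]
force: [-0.2, -0.5, -0.5]
grip_width: 0.0799
grasp_force: 0.0
```

```bash
cat >> h.py <<'E'
def state():
    o=telemetry.get_obs()
    print("t",round(o["time_s"],2),"pos",np.round(o["tool_pos"],4),"rot",np.round(o["tool_rot"],2),"F",np.round(o["force"],2),"w",round(o["grip_width"],4),"g",round(o["grasp_force"],1),"q",np.round(o["qpos"]).astype(int));return o
def need(x,y,z,yaw=None):
    o=telemetry.get_obs();R=R_of(o["tool_rot"]);print("need cm",np.round(R.T@(np.array([x,y,z])-o["tool_pos"])*100,2), "" if yaw is None else "dyaw tool-z rad %.3f"%-np.deg2rad(yaw-o["tool_rot"][2]))
def ringfit(p,c,r=60,z=.010,thr=90):
    im=p["pixels"].astype(int);x,y=map(int,c);y0,x0=max(0,y-r),max(0,x-r)
    m=np.zeros(im.shape[:2],np.uint8);m[y0:y+r,x0:x+r]=im[y0:y+r,x0:x+r].min(2)>thr
    cn=max(cv2.findContours(m,0,1)[0],key=cv2.contourArea);return cv2.fitEllipse(cn)
E
python3 - <<'E'
from h import *
o=state();W=eyes.read_camera("wrist");save(W,"w0.png")
print(W["origin"],W["orientation"],W["mtx"][0])
print(proj(W,[.448,-.236,.014]))
for d in models.search_frame(W,"ring0")[:4]: print(d["centre"],d["p"],ray(W,d["centre"],.012))
need(.448,-.236,.017,104.6)
E
```

```text
t 3.75 pos [ 0.4513 -0.2311  0.2372] rot [ 1.7987e+02 -5.0000e-02  1.0490e+02] F [-0.25 -0.54 -0.54] w 0.0799 g 0.0 q [ 56   2 -33 102   1  76  38]
[ 0.43088884 -0.15368686  0.38584652] [ 1.63025576e+02 -1.06910433e-01  1.48848162e+01] [368.73423129   0.         321.44187727]
[316.29983798 218.00949281]
[315.3, 222.5] 0.86 [ 0.44829473 -0.24132992  0.012     ]
[413.0, 276.7] 0.65 [ 0.5663754  -0.27264525  0.012     ]
[213.5, 181.3] 0.6 [ 0.33858005 -0.22643717  0.012     ]
need cm [ 0.06 -0.08 21.98] dyaw tool-z rad -0.000
```

View pics/w0.png

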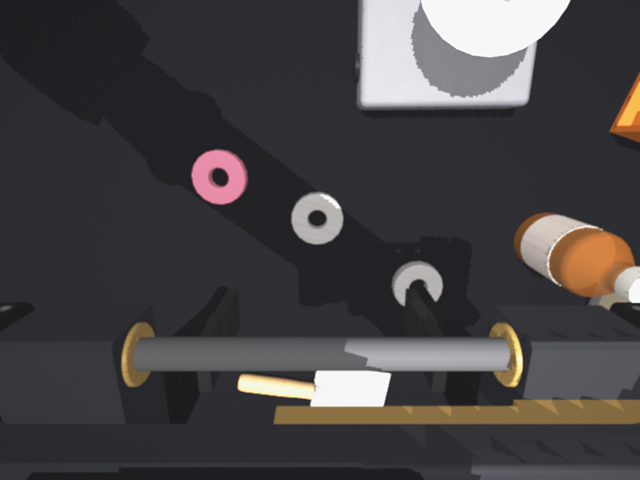

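The wrist view confirms the steel ring at (316,218), with the pink look-alike at (220,177). The projected target agrees, so I descend and grip.

Request:
{"op": "drive_tool", "data": {
  "angular": [
    [0,0,0],
    [0,0,0],
    [0,0,0],
    [0,0,0],
    [0,0,0],
    [0,0,0],
    [0,0,0],
    [0,0,0],
    [0,0,0],
    [0,0,0],
    [0,0,0],
    [0,0,0],
    [0,0,0],
    [0,0,0]
  ],
  "delta_pos": [
    [0,0,4],
    [0,0,4],
    [0,0,4],
    [0,0,4],
    [0,0,2.5],
    [0,0,1.5],
    [0,0,1],
    [0,0,0.9],
    [0,0,0],
    [0,0,0],
    [0,0,0],
    [0,0,0],
    [0,0,0],
    [0,0,0]
  ],
  "gripper": [8,8,8,8,8,8,8,8,8,5,5,5,5,5],
  "squeeze": 15
}}

```text
time_s: 5.25
tool_pos: [0.4488, -0.237, 0.018]
tool_rot: [180.0, 0.0, 104.6]
force: [1.0, -0.2, 3.5]
grip_width: 0.0541
grasp_force: 15.0
```

```bash
python3 - <<'E'
from h import *
state();need(.515,-.03,.25,104.6)
E
```

```text
t 5.25 pos [ 0.4488 -0.237   0.018 ] rot [1.7999e+02 4.0000e-02 1.0460e+02] F [ 0.96 -0.21  3.47] w 0.0541 g 15.0 q [ 53  17 -31 115  11  51  30]
need cm [ 18.35  11.64 -23.21] dyaw tool-z rad 0.000
```

Request:
{"op": "drive_tool", "data": {
  "angular": [
    [0,0,0],
    [0,0,0],
    [0,0,0],
    [0,0,0],
    [0,0,0],
    [0,0,0],
    [0,0,0],
    [0,0,0],
    [0,0,0],
    [0,0,0],
    [0,0,0],
    [0,0,0],
    [0,0,0]
  ],
  "delta_pos": [
    [0,0,-2],
    [0,0,-4.5],
    [0,0,-4.5],
    [0,0,-4.5],
    [0,0,-4.5],
    [0,0,-3],
    [2,3,0],
    [3,3,0],
    [3,3,0],
    [3,2.6,0],
    [0,0,0],
    [0,0,0],
    [0,0,0]
  ],
  "gripper": [5,5,5,5,5,5,5,5,5,5,5,5,5]
}}

```text
time_s: 6.55
tool_pos: [0.5323, -0.1024, 0.247]
tool_rot: [-179.9, 0.0, 104.5]
force: [0.5, -1.4, -2.5]
grip_width: 0.0542
grasp_force: 15.0
```

```bash
python3 - <<'E'
from h import *
state();W=eyes.read_camera("wrist");S=eyes.read_camera("scene")
np.savez("p1.npz",W=W["pixels"],S=S["pixels"])
w=W["pixels"][:,:,::-1]; s=S["pixels"][:,:,::-1]
c=cv2.resize(s[130:300,230:400],(480,480),interpolation=2)
cv2.imwrite("pics/w1.png",cv2.resize(np.hstack([w[:360],cv2.resize(c,(360,360))]),(800,288),interpolation=cv2.INTER_AREA))
cv2.imwrite("pics/w1b.png",w)
E
```

```text
t 6.55 pos [ 0.5323 -0.1024  0.247 ] rot [-1.7992e+02  2.0000e-02  1.0452e+02] F [ 0.49 -1.35 -2.46] w 0.0542 g 15.0 q [ 46   8 -41  96   5  78  18]
```

View pics/w1b.png

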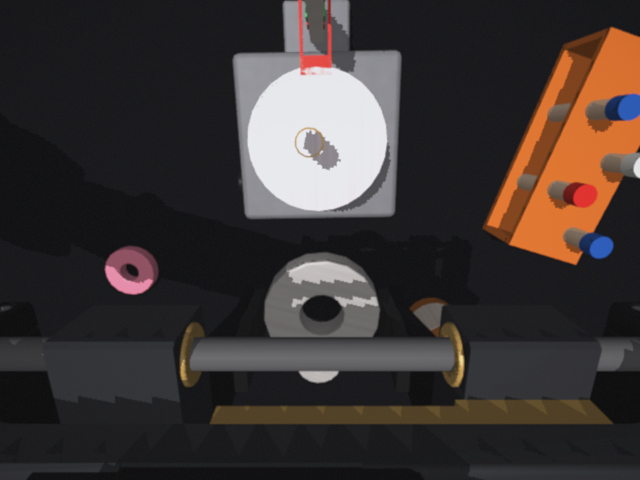

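The wrist view shows the held ring at (322,310), the pan circle at about (317,139) and the brass spindle top at about (309,142).

```bash
cat > spin.py <<'E'
from h import *
from scipy.optimize import least_squares
def circ(W,pts,r,z0=None,c0=(.515,-.03)):
    def f(v):
        z=v[2] if z0 is None else z0
        return [np.hypot(*(ray(W,p,z)[:2]-v[:2]))-r for p in pts]
    return least_squares(f,[*c0]+([.11] if z0 is None else []),loss='soft_l1',f_scale=.0007)
def edges(W,c,r0,r1,cols,fn):
    pts=[]
    for a in np.arange(0,2*np.pi,np.pi/60):
        rr=np.arange(r0,r1,.25);x=c[0]+rr*np.cos(a);y=c[1]+rr*np.sin(a)
        g=cv2.remap(fn(W["pixels"].astype(np.float32)),x.astype(np.float32)[None],y.astype(np.float32)[None],1)[0]
        d=np.diff(cv2.GaussianBlur(g[None],(5,1),0)[0]);k=np.argmin(d)
        if d[k]<-cols: pts.append((x[k],y[k]))
    return pts
E
python3 - <<'E'
from spin import *
o=state();W=eyes.read_camera("wrist")
pp=edges(W,(317,139),55,85,4,lambda i:i.min(2))
# drop pointer side (up)
pp=[p for p in pp if not(p[1]<100 and abs(p[0]-317)<25)]
r=circ(W,pp,.05);print("pan",r.x,len(pp),np.abs(r.fun).mean());px,py,pz=r.x
# brass = saturation (r-b)
sat=lambda i:i[:,:,0]-i[:,:,2]
ps=edges(W,(309,142),8,22,2,sat)
r2=circ(W,ps,.0085,pz+.056,(px,py));print("spindle",r2.x,len(ps),np.abs(r2.fun).mean(),"off",np.hypot(*(r2.x-[px,py])))
t=np.array(o["tool_pos"]);R=R_of(o["tool_rot"])
P=lambda a,b,c:proj(W,t+R@np.array([a,b,c])).round(1)
print("ring pred: hole top centre",P(0,0,.004),"hole top front/back",P(.01,0,.004),P(-.01,0,.004),"hole L/R",P(0,-.01,.004),P(0,.01,.004),"under front",P(.027,0,.018),"top front",P(.027,0,.004),"L,R",P(0,-.027,.004),P(0,.027,.004))
im=W["pixels"][:,:,::-1].copy()
for z,rr,c in((.004,.027,(0,255,0)),(.004,.01,(0,255,0)),(.018,.027,(255,255,0)),(.018,.01,(255,255,0))):
    pts=np.array([proj(W,t+R@np.array([rr*np.cos(a),rr*np.sin(a),z])) for a in np.linspace(0,6.3,80)])
    im=cv2.polylines(im,[np.int32(pts*8)],True,c,1,shift=3)
for q,rr,c in((np.r_[px,py,pz],.05,(0,0,255)),(np.r_[r2.x,pz+.056],.0085,(0,160,0))):
    pts=np.array([proj(W,q+[rr*np.cos(a),rr*np.sin(a),0]) for a in np.linspace(0,6.3,80)])
    im=cv2.polylines(im,[np.int32(pts*8)],True,c,1,shift=3)
cv2.imwrite("pics/o1.png",cv2.resize(im[55:400,200:440],None,fx=1.7,fy=1.7,interpolation=2))
E
```

```text
t 6.65 pos [ 0.5324 -0.1028  0.2472] rot [-1.7995e+02  2.0000e-02  1.0446e+02] F [ 0.15  0.26 -2.49] w 0.0541 g 15.0 q [ 46   8 -41  96   5  78  18]
pan [ 0.51075416 -0.03187001  0.12002451] 107 0.0002008369922941244
spindle [ 0.50681767 -0.03176502] 120 0.00019257518816212225 off 0.0039378973369191585
ring pred: hole top centre [320.7 315. ] hole top front/back [320.7 295.1] [320.7 334.3] hole L/R [298.9 315. ] [342.4 315. ] under front [320.7 249.8] top front [320.6 259.5] L,R [261.9 315. ] [379.5 315. ]
```

View pics/o1.png

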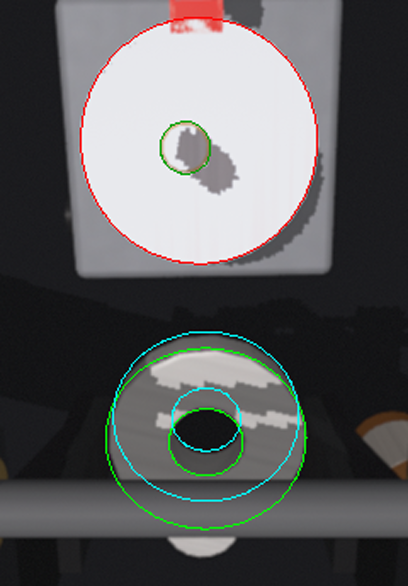

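The spindle is 3.94 mm off the pan's centre, which matches the stated 4 mm. The pan face is at z≈0.120, so the pan joint is at about 0.005 and three rings are likely. The held ring fits its prediction to within 1 mm, so I move over the spindle.

```bash
python3 - <<'E'
from h import *
state();need(.507,-.0318,.205,104.6)
E
```

```text
t 6.7 pos [ 0.5325 -0.1027  0.2473] rot [-1.7996e+02  2.0000e-02  1.0446e+02] F [-0.39 -0.55 -1.53] w 0.0537 g 15.0 q [ 46   8 -41  96   5  78  18]
need cm [ 7.5  -0.7   4.23] dyaw tool-z rad -0.002
```

Request:
{"op": "drive_tool", "data": {
  "angular": [
    [0,0,0],
    [0,0,0],
    [0,0,0],
    [0,0,0],
    [0,0,0],
    [0,0,0],
    [0,0,0],
    [0,0,0],
    [0,0,0]
  ],
  "delta_pos": [
    [2,-0.2,0],
    [2.5,-0.2,0],
    [2,-0.2,0],
    [1,-0.1,0],
    [0,0,2],
    [0,0,1.5],
    [0,0,0.7],
    [0,0,0],
    [0,0,0]
  ],
  "gripper": [5,5,5,5,5,5,5,5,5]
}}

```text
time_s: 7.6
tool_pos: [0.5076, -0.0305, 0.2057]
tool_rot: [180.0, -0.0, 104.6]
force: [1.3, 0.1, -2.2]
grip_width: 0.0541
grasp_force: 15.0
```

```bash
python3 - <<'E'
from h import *
state();W=eyes.read_camera("wrist");S=eyes.read_camera("scene");o=state();need(.507,-.0318,.195,104.6)
w=W["pixels"][:,:,::-1];s=S["pixels"][:,:,::-1]
t=np.array(o["tool_pos"])
q=proj(W,t);print(q,proj(S,t-[0,0,.018]),proj(S,[.507,-.0318,.176]))
cv2.imwrite("pics/o2.png",np.hstack([cv2.resize(w[230:400,220:420],(400,340),interpolation=2),cv2.resize(s[150:290,230:390],(389,340),interpolation=2)]))
E
```

```text
t 7.6 pos [ 0.5076 -0.0305  0.2057] rot [ 1.7999e+02 -1.0000e-02  1.0458e+02] F [ 1.31  0.13 -2.18] w 0.0541 g 15.0 q [ 43   5 -44 104   3  72  12]
t 7.7 pos [ 0.5079 -0.0304  0.2062] rot [1.7994e+02 2.0000e-02 1.0459e+02] F [-0.16  0.06 -1.96] w 0.0541 g 15.0 q [ 43   5 -44 104   3  72  12]
need cm [-0.11 -0.12  1.12] dyaw tool-z rad -0.000
[321.4081819  319.79115529] [299.20920923 216.23064801] [298.46454725 221.0809257 ]
```

View pics/o2.png

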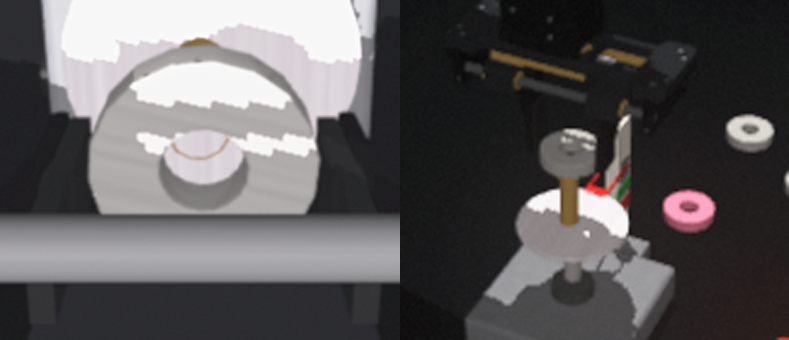

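Through the hole I see the spindle's brass rim, roughly concentric with it. I nudge 1 mm and lower 2 cm slowly, which would push the pan only 8 mm if the ring had missed.

Request:
{"op": "drive_tool", "data": {
  "angular": [
    [0,0,0],
    [0,0,0],
    [0,0,0],
    [0,0,0],
    [0,0,0],
    [0,0,0],
    [0,0,0],
    [0,0,0]
  ],
  "delta_pos": [
    [-0.1,-0.1,0],
    [0,0,0.5],
    [0,0,0.4],
    [0,0,0.3],
    [0,0,0.3],
    [0,0,0.3],
    [0,0,0.2],
    [0,0,0]
  ],
  "gripper": [5,5,5,5,5,5,5,5]
}}

```text
time_s: 8.5
tool_pos: [0.5064, -0.0314, 0.1852]
tool_rot: [-180.0, -0.0, 104.6]
force: [0.3, 0.5, -2.9]
grip_width: 0.0538
grasp_force: 15.0
```

```bash
cat >> spin.py <<'E'
def panS(S,x=.5108,y=-.0319):
    """pan height from the lower silhouette of the pan in the scene picture"""
    im=S["pixels"].astype(np.float32);best=[]
    R=R_of(S["orientation"]);d=-R[:,2]*[1,1,0];d/=np.hypot(*d[:2]);s=np.array([-d[1],d[0],0])
    zs=np.arange(.06,.135,.0005)
    # contrast across pan rim for each candidate z, side/front arc
    for z in zs:
        v=[]
        for a in np.r_[np.arange(-1.7,-.5,.05),np.arange(.5,1.7,.05)]:
            u=d*np.cos(a)+s*np.sin(a);c=np.array([x,y,z])
            i=proj(S,c+.0475*u);o=proj(S,c+.0525*u+[0,0,-.002*np.cos(a)])
            g=lambda q:cv2.getRectSubPix(im,(1,1),tuple(map(float,q)))[0,0].mean()
            v.append(np.clip(g(i)-g(o),-40,40))
        best.append(np.mean(v))
    k=int(np.argmax(best));return zs[k],best[k]
def look(n=4):
    F=[];
    for i in range(n):
        S=eyes.read_camera("scene");F.append(telemetry.get_obs()["force"])
    o=state();print("Fmean",np.mean(F,0).round(2),"pan z",panS(S));return S
E
python3 - <<'E'
from spin import *
S=look();need(.507,-.0318,.195,104.6)
E
```

```text
t 8.7 pos [ 0.5068 -0.0315  0.1857] rot [1.7998e+02 1.0000e-02 1.0461e+02] F [ 1.   -0.48 -2.08] w 0.0537 g 15.0 q [ 42   6 -44 106   4  70  12]
Fmean [ 0.48 -0.39 -2.12] pan z (np.float64(0.12250000000000005), np.float32(26.23677))
need cm [-0.03  0.02 -0.93] dyaw tool-z rad 0.000
```

Force is just the ring's weight (2.1 N) and the pan is unmoved, so the ring is threaded. I lower it onto the pan.

Request:
{"op": "drive_tool", "data": {
  "angular": [
    [0,0,0],
    [0,0,0],
    [0,0,0],
    [0,0,0],
    [0,0,0],
    [0,0,0],
    [0,0,0],
    [0,0,0],
    [0,0,0],
    [0,0,0],
    [0,0,0]
  ],
  "delta_pos": [
    [0,0,0.7],
    [0,0,0.8],
    [0,0,0.8],
    [0,0,0.7],
    [0,0,0.6],
    [0,0,0.4],
    [0,0,0.3],
    [0,0,0.3],
    [0,0,0.3],
    [0,0,0.3],
    [0,0,0]
  ],
  "gripper": [5,5,5,5,5,5,5,5,5,5,5]
}}

```text
time_s: 9.8
tool_pos: [0.5066, -0.0315, 0.1334]
tool_rot: [180.0, 0.0, 104.6]
force: [-0.9, -0.9, -1.0]
grip_width: 0.0536
grasp_force: 15.0
```

```bash
python3 - <<'E'
from spin import *
S=look();need(.507,-.0318,.132,104.6)
E
```

```text
t 10.0 pos [ 0.5066 -0.0315  0.1337] rot [1.8000e+02 1.0000e-02 1.0461e+02] F [-1.36  0.34 -0.47] w 0.0537 g 15.0 q [ 41   9 -44 109   7  64  10]
Fmean [-0.57  0.25 -0.7 ] pan z (np.float64(0.12350000000000005), np.float32(23.619818))
need cm [-0.04  0.03  0.17] dyaw tool-z rad 0.000
```

Request:
{"op": "drive_tool", "data": {
  "angular": [
    [0,0,0],
    [0,0,0],
    [0,0,0],
    [0,0,0],
    [0,0,0],
    [0,0,0],
    [0,0,0]
  ],
  "delta_pos": [
    [0,0,0.2],
    [0,0,0],
    [0,0,0],
    [0,0,0],
    [0,0,0],
    [0,0,0],
    [0,0,0]
  ],
  "gripper": [5,5.6,6.2,7,7,7,7]
}}

```text
time_s: 10.7
tool_pos: [0.5067, -0.0315, 0.1316]
tool_rot: [180.0, 0.0, 104.6]
force: [-0.1, 0.2, 0.1]
grip_width: 0.0696
grasp_force: 0.0
```

Request:
{"op": "drive_tool", "data": {
  "angular": [
    [0,0,0],
    [0,0,0],
    [0,0,0],
    [0,0,0],
    [0,0,0],
    [0,0,0],
    [0,0,0]
  ],
  "delta_pos": [
    [0,0,-1],
    [0,0,-2.5],
    [0,0,-3],
    [0,0,-3],
    [0,0,-2],
    [-3,0,0],
    [-4,0,0]
  ],
  "gripper": [7,7,7,7,7,7,7]
}}

```text
time_s: 11.4
tool_pos: [0.5254, -0.0977, 0.2491]
tool_rot: [179.8, 0.1, 104.9]
force: [0.2, 0.9, 0.1]
grip_width: 0.0701
grasp_force: 0.0
```

```bash
python3 - <<'E'
from spin import *
S=look(2);W=eyes.read_camera("wrist")
need(.574,-.281,.247,104.6)
pred=proj(W,[.5108,-.0319,.11]);print(pred)
w=W["pixels"][:,:,::-1];s=S["pixels"][:,:,::-1]
x,y=map(int,pred)
cv2.imwrite("pics/o3.png",np.hstack([cv2.resize(w[max(0,y-120):y+120,x-120:x+120],(400,400),interpolation=2),cv2.resize(s[170:270,255:355],(400,400),interpolation=2)]))
E
```

```text
t 11.5 pos [ 0.5247 -0.106   0.247 ] rot [1.7999e+02 1.6000e-01 1.0414e+02] F [-0.29 -1.52  0.34] w 0.07 g 0.0 q [ 46   7 -41  97   5  77  19]
Fmean [ 0.59 -4.37  0.07] pan z (np.float64(0.11200000000000004), np.float32(40.0))
need cm [-1.852e+01  4.000e-01 -1.000e-02] dyaw tool-z rad -0.005
[327.19702523 138.97210818]
```

View pics/o3.png

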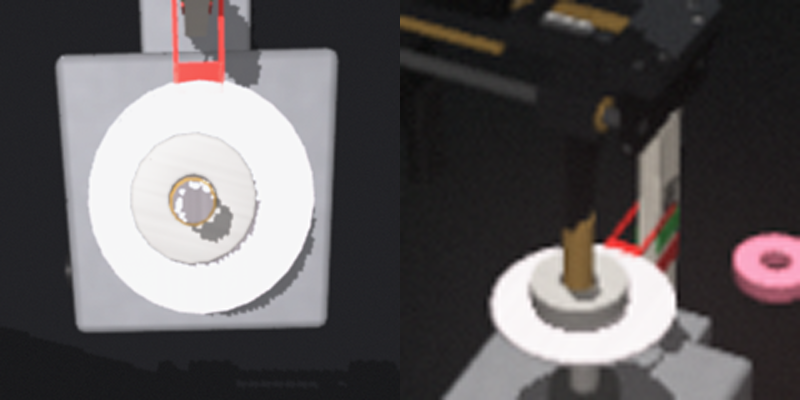

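The ring sits flat on the pan around the spindle and the pan dropped 10.5 mm. The joint is now about 0.013, so three rings are needed. The bottle crowds ring (0.574,-0.281), so I take the two left rings. First is the grey one seen at (193,236) in the top view and (400,224) in the scene view.

Request:
{"op": "drive_tool", "data": {
  "angular": [
    [0,0,0],
    [0,0,0],
    [0,0,0],
    [0,0,0],
    [0,0,0],
    [0,0,0],
    [0,0,0],
    [0,0,0],
    [0,0,0],
    [0,0,0],
    [0,0,0],
    [0,0,0]
  ],
  "delta_pos": [
    [3.5,1.4,0],
    [3.5,1.4,0],
    [3.5,1.4,0],
    [3.5,1.4,0],
    [3.5,1.4,0],
    [3.5,1.4,0],
    [3.5,1.4,0],
    [3.5,1.4,0],
    [3.5,1.4,0],
    [3.5,1.4,0],
    [2.5,0.4,0],
    [0,0,0]
  ],
  "gripper": [8,8,8,8,8,8,8,8,8,8,8,8]
}}

```text
time_s: 12.75
tool_pos: [0.5658, 0.3064, 0.2471]
tool_rot: [-180.0, -0.3, 105.1]
force: [-1.0, 0.6, 0.3]
grip_width: 0.08
grasp_force: 0.0
```

```bash
python3 - <<'E'
from spin import *
W=eyes.read_camera("wrist");state();S=eyes.read_camera("scene");print("pan",panS(S))
c=proj(W,[.5698,.2928,.012]);print(c);e=ringfit(W,c,40);print(e,ray(W,e[0],.010))
x,y=map(int,c);print("rgb",W["pixels"][y-20:y-15,x-3:x+3].mean((0,1)))
need(.5698,.2928,.018,104.6)
E
```

```text
t 12.8 pos [0.567  0.3034 0.247 ] rot [-1.7997e+02 -1.0000e-01  1.0494e+02] F [ 0.08 -0.2   0.47] w 0.0798 g 0.0 q [  7  25 -51  82  19  82 -29]
pan (np.float64(0.10900000000000004), np.float32(40.0))
[321.67773296 225.70772249]
((321.5423889160156, 226.93927001953125), (50.758949279785156, 50.982547760009766), 117.659912109375) [0.57014059 0.29097441 0.01      ]
rgb [247.2 247.2 247.2]
need cm [-0.85 -0.04 22.89] dyaw tool-z rad 0.003
```

Request:
{"op": "drive_tool", "data": {
  "angular": [
    [0,0,0],
    [0,0,0],
    [0,0,0],
    [0,0,0],
    [0,0,0],
    [0,0,0],
    [0,0,0],
    [0,0,0],
    [0,0,0],
    [0,0,0],
    [0,0,0],
    [0,0,0],
    [0,0,0],
    [0,0,0]
  ],
  "delta_pos": [
    [-0.9,0,3],
    [0,0,4],
    [0,0,4],
    [0,0,4],
    [0,0,3],
    [0,0,2],
    [0,0,1.5],
    [0,0,0.9],
    [0,0,0],
    [0,0,0],
    [0,0,0],
    [0,0,0],
    [0,0,0],
    [0,0,0]
  ],
  "gripper": [8,8,8,8,8,8,8,8,8,5,5,5,5,5]
}}

```text
time_s: 14.25
tool_pos: [0.571, 0.2913, 0.023]
tool_rot: [-180.0, 0.0, 104.6]
force: [-1.3, -1.2, 3.5]
grip_width: 0.0533
grasp_force: 15.0
```

```bash
python3 - <<'E'
from spin import *
state();need(.5324,-.1025,.247,104.6)
E
```

```text
t 14.25 pos [0.571  0.2913 0.023 ] rot [-1.7997e+02  2.0000e-02  1.0461e+02] F [-1.29 -1.19  3.54] w 0.0533 g 15.0 q [  5  36 -45  95  28  61 -34]
need cm [-37.14 -13.68 -22.37] dyaw tool-z rad 0.000
```

The grip is 5 mm high, so I open, go down 5 mm and regrip.

Request:
{"op": "drive_tool", "data": {
  "angular": [
    [0,0,0],
    [0,0,0],
    [0,0,0],
    [0,0,0],
    [0,0,0],
    [0,0,0],
    [0,0,0],
    [0,0,0],
    [0,0,0]
  ],
  "delta_pos": [
    [0,0,0],
    [0,0,0],
    [0,0,0.2],
    [0,0,0.3],
    [0,0,0],
    [0,0,0],
    [0,0,0],
    [0,0,0],
    [0,0,0]
  ],
  "gripper": [6.5,6.5,6.5,6.5,6.5,5,5,5,5]
}}

```text
time_s: 15.15
tool_pos: [0.5713, 0.2912, 0.0175]
tool_rot: [-180.0, 0.0, 104.6]
force: [-0.7, -0.2, -0.9]
grip_width: 0.0541
grasp_force: 15.0
```

```bash
python3 - <<'E'
from spin import *
state();need(.5324,-.1025,.247,104.6)
E
```

```text
t 15.15 pos [0.5713 0.2912 0.0175] rot [-179.99    0.    104.61] F [-0.68 -0.17 -0.92] w 0.0541 g 15.0 q [  5  36 -45  95  28  61 -34]
need cm [-37.12 -13.7  -22.95] dyaw tool-z rad 0.000
```

Request:
{"op": "drive_tool", "data": {
  "angular": [
    [0,0,0],
    [0,0,0],
    [0,0,0],
    [0,0,0],
    [0,0,0],
    [0,0,0],
    [0,0,0],
    [0,0,0],
    [0,0,0],
    [0,0,0],
    [0,0,0],
    [0,0,0],
    [0,0,0],
    [0,0,0],
    [0,0,0],
    [0,0,0],
    [0,0,0]
  ],
  "delta_pos": [
    [0,0,-2],
    [0,0,-4.5],
    [0,0,-4.5],
    [0,0,-4.5],
    [0,0,-4.5],
    [0,0,-3],
    [-3,-1.4,0],
    [-4,-1.5,0],
    [-4.2,-1.5,0],
    [-4.2,-1.5,0],
    [-4.2,-1.5,0],
    [-4.2,-1.5,0],
    [-4.2,-1.5,0],
    [-4.2,-1.5,0],
    [-3,-1.5,0],
    [-1.9,-0.3,0],
    [0,0,0]
  ],
  "gripper": [5,5,5,5,5,5,5,5,5,5,5,5,5,5,5,5,5]
}}

```text
time_s: 16.85
tool_pos: [0.5321, -0.1059, 0.2471]
tool_rot: [-180.0, 0.0, 104.3]
force: [-0.9, -0.3, -1.3]
grip_width: 0.0542
grasp_force: 15.0
```

```bash
cat >> spin.py <<'E'
def measure(panz):
    for i in range(2): eyes.read_camera("wrist")
    W=eyes.read_camera("wrist");o=state();t=np.array(o["tool_pos"]);R=R_of(o["tool_rot"])
    c=proj(W,[.5108,-.0319,panz])
    pp=[p for p in edges(W,c,52,85,4,lambda i:i.min(2)) if not(p[1]<c[1]-35 and abs(p[0]-c[0])<28)]
    r=circ(W,pp,.05);print("pan",r.x.round(4),len(pp),np.abs(r.fun).mean().round(5))
    pz=r.x[2];c=proj(W,[.5068,-.0318,pz+.056])
    ps=edges(W,c,9,20,2,lambda i:i[:,:,0]-i[:,:,2])
    r2=circ(W,ps,.0085,pz+.056);print("spindle",r2.x.round(4),len(ps),np.abs(r2.fun).mean().round(5))
    return W,t,R
def overlay(W,t,R,name,hang=.018):
    im=W["pixels"][:,:,::-1].copy()
    for z,rr,c in((hang-.014,.027,(0,255,0)),(hang-.014,.01,(0,255,0)),(hang,.027,(255,255,0)),(hang,.01,(255,255,0))):
        pts=np.array([proj(W,t+R@np.array([rr*np.cos(a),rr*np.sin(a),z])) for a in np.linspace(0,6.3,80)])
        im=cv2.polylines(im,[np.int32(pts*8)],True,c,1,shift=3)
    cv2.imwrite("pics/"+name,cv2.resize(im[230:400,220:420],None,fx=2.5,fy=2.5,interpolation=2))
def holedark(W,t,R,hang=.018):
    """hole position: dark part between top front rim and underside rear rim"""
    g=W["pixels"].astype(np.float32).max(2);c=proj(W,t+R@np.array([0,0,hang-.007]))
    col=g[:, int(c[0])-3:int(c[0])+4].mean(1)
    row=g[int(c[1])-4:int(c[1])+3].mean(0)
    print("col profile",int(c[1])-35,col[int(c[1])-35:int(c[1])+30].astype(int).tolist())
    P=lambda a,b,z:proj(W,t+R@np.array([a,b,z])).round(1)
    print("pred top-front rim",P(.01,0,hang-.014),"under-back rim",P(-.01,0,hang),"centre",c)
E
python3 - <<'E'
from spin import *
W,t,R=measure(.11);holedark(W,t,R,.0175);need(.507,-.0315,.247,104.6)
E
```

```text
t 17.0 pos [ 0.5327 -0.0998  0.2474] rot [ 1.7998e+02 -9.0000e-02  1.0478e+02] F [-0.64  0.48 -1.07] w 0.0538 g 15.0 q [ 48   8 -43  96   6  78  18]
pan [ 0.5102 -0.0323  0.1147] 105 0.00287
spindle [ 0.5069 -0.0315] 120 0.00032
col profile 271 [229, 230, 230, 230, 230, 230, 230, 230, 230, 229, 220, 208, 191, 150, 133, 134, 134, 134, 136, 137, 138, 138, 136, 133, 124, 94, 49, 26, 26, 27, 27, 26, 27, 27, 27, 27, 28, 27, 27, 27, 27, 27, 27, 27, 27, 26, 28, 27, 27, 28, 33, 48, 73, 93, 96, 96, 96, 97, 98, 99, 99, 99, 98, 100, 104]
pred top-front rim [321.3 293.8] under-back rim [321.4 318.7] centre [321.38072095 306.94370775]
need cm [ 7.26 -0.74  0.05] dyaw tool-z rad 0.003
```

Request:
{"op": "drive_tool", "data": {
  "angular": [
    [0,0,0],
    [0,0,0],
    [0,0,0],
    [0,0,0],
    [0,0,0],
    [0,0,0],
    [0,0,0],
    [0,0,0],
    [0,0,0]
  ],
  "delta_pos": [
    [2,-0.2,0],
    [2.5,-0.2,0],
    [1.8,-0.2,0],
    [1,-0.1,0],
    [0,0,2],
    [0,0,1.7],
    [0,0,1],
    [0,0,0],
    [0,0,0]
  ],
  "gripper": [5,5,5,5,5,5,5,5,5]
}}

```text
time_s: 17.9
tool_pos: [0.5074, -0.0333, 0.201]
tool_rot: [180.0, 0.0, 104.6]
force: [-0.4, 0.3, -1.4]
grip_width: 0.054
grasp_force: 15.0
```

```bash
python3 - <<'E'
from spin import *
S=look();need(.507,-.0315,.196,104.6)
W=eyes.read_camera("wrist");overlay(W,*(lambda o:(np.array(o["tool_pos"]),R_of(o["tool_rot"])))(telemetry.get_obs()),"o4.png",.0175)
E
```

```text
t 18.1 pos [ 0.5077 -0.0335  0.2013] rot [1.7993e+02 4.0000e-02 1.0460e+02] F [ 0.09 -0.17 -2.45] w 0.054 g 15.0 q [ 45   5 -46 104   4  72  12]
Fmean [ 0.01 -0.2  -1.97] pan z (np.float64(0.11900000000000005), np.float32(24.720192))
need cm [ 0.21 -0.01  0.53] dyaw tool-z rad 0.000
```

View pics/o4.png

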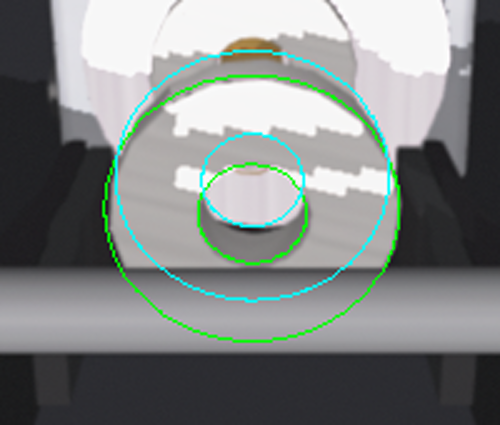

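Through the hole the spindle's rim sits near the front edge, so I shift +3 mm along tool x, then lower 2.4 cm and feel.

Request:
{"op": "drive_tool", "data": {
  "angular": [
    [0,0,0],
    [0,0,0],
    [0,0,0],
    [0,0,0],
    [0,0,0],
    [0,0,0],
    [0,0,0],
    [0,0,0],
    [0,0,0]
  ],
  "delta_pos": [
    [0.3,0,0],
    [0,0,0.5],
    [0,0,0.5],
    [0,0,0.4],
    [0,0,0.3],
    [0,0,0.3],
    [0,0,0.2],
    [0,0,0.2],
    [0,0,0]
  ],
  "gripper": [5,5,5,5,5,5,5,5,5]
}}

```text
time_s: 19.05
tool_pos: [0.5062, -0.0305, 0.1763]
tool_rot: [-180.0, -0.0, 104.6]
force: [-0.7, -0.3, -3.0]
grip_width: 0.054
grasp_force: 15.0
```

```bash
python3 - <<'E'
from spin import *
S=look();need(.507,-.0315,.142,104.6)
E
```

```text
t 19.25 pos [ 0.5065 -0.0305  0.1767] rot [1.7998e+02 2.0000e-02 1.0461e+02] F [ 0.55 -1.08 -1.54] w 0.0536 g 15.0 q [ 45   7 -46 106   5  69  11]
Fmean [ 0.31 -0.61 -2.09] pan z (np.float64(0.10450000000000004), np.float32(23.771065))
need cm [-0.1   0.02  3.47] dyaw tool-z rad 0.000
```

The force is still only the ring's weight, so it is threaded. I lower it onto the first ring.

Request:
{"op": "drive_tool", "data": {
  "angular": [
    [0,0,0],
    [0,0,0],
    [0,0,0],
    [0,0,0],
    [0,0,0],
    [0,0,0],
    [0,0,0],
    [0,0,0],
    [0,0,0],
    [0,0,0]
  ],
  "delta_pos": [
    [0,0,0.6],
    [0,0,0.6],
    [0,0,0.6],
    [0,0,0.5],
    [0,0,0.4],
    [0,0,0.4],
    [0,0,0.3],
    [0,0,0.3],
    [0,0,0.2],
    [0,0,0]
  ],
  "gripper": [5,5,5,5,5,5,5,5,5,5]
}}

```text
time_s: 20.25
tool_pos: [0.5063, -0.0305, 0.1374]
tool_rot: [-180.0, -0.0, 104.6]
force: [0.2, -0.6, -0.8]
grip_width: 0.0538
grasp_force: 15.0
```

```bash
python3 - <<'E'
from spin import *
S=look()
E
```

```text
t 20.45 pos [ 0.5064 -0.0305  0.1377] rot [1.8000e+02 1.0000e-02 1.0461e+02] F [-0.24  0.1  -1.53] w 0.0539 g 15.0 q [ 44   9 -46 109   7  65   9]
Fmean [-0.15 -0.2  -1.19] pan z (np.float64(0.10250000000000004), np.float32(25.688696))
```

Request:
{"op": "drive_tool", "data": {
  "angular": [
    [0,0,0],
    [0,0,0],
    [0,0,0],
    [0,0,0],
    [0,0,0],
    [0,0,0],
    [0,0,0],
    [0,0,0],
    [0,0,0]
  ],
  "delta_pos": [
    [0,0,0.2],
    [0,0,0.2],
    [0,0,0],
    [0,0,0],
    [0,0,0],
    [0,0,0],
    [0,0,0],
    [0,0,0],
    [0,0,0]
  ],
  "gripper": [5,5,5,5.6,6.2,7,7,7,7]
}}

```text
time_s: 21.35
tool_pos: [0.5064, -0.0305, 0.1336]
tool_rot: [180.0, 0.0, 104.6]
force: [-0.2, -0.2, 1.2]
grip_width: 0.0697
grasp_force: 0.0
```

Request:
{"op": "drive_tool", "data": {
  "angular": [
    [0,0,0],
    [0,0,0],
    [0,0,0],
    [0,0,0],
    [0,0,0],
    [0,0,0],
    [0,0,0],
    [0,0,0]
  ],
  "delta_pos": [
    [0,0,-1],
    [0,0,-2.5],
    [0,0,-3],
    [0,0,-3],
    [0,0,-1.5],
    [-3,0,0],
    [-4,0,0],
    [0,0,0]
  ],
  "gripper": [7,7,7,7,7,7,7,7]
}}

```text
time_s: 22.15
tool_pos: [0.5241, -0.105, 0.243]
tool_rot: [-179.9, 0.1, 104.1]
force: [0.4, -0.4, 0.2]
grip_width: 0.0699
grasp_force: 0.0
```

```bash
python3 - <<'E'
from spin import *
S=look(2);W,t,R=measure(.10);need(.4646,.3315,.247,104.6)
w=W["pixels"][:,:,::-1];s=S["pixels"][:,:,::-1];x,y=map(int,proj(W,[.5108,-.0319,.10]))
cv2.imwrite("pics/o5.png",np.hstack([cv2.resize(w[max(0,y-120):y+120,x-120:x+120],(400,400),interpolation=2),cv2.resize(s[170:270,255:355],(400,400),interpolation=2)]))
E
```

```text
t 22.25 pos [ 0.5238 -0.0991  0.243 ] rot [-1.7996e+02 -8.0000e-02  1.0447e+02] F [ 0.44  1.17 -0.48] w 0.07 g 0.0 q [ 48   7 -43  98   5  77  19]
Fmean [ 0.41  1.31 -0.23] pan z (np.float64(0.10150000000000003), np.float32(40.0))
t 22.4 pos [ 0.5239 -0.0969  0.2435] rot [-1.7999e+02 -3.0000e-02  1.0472e+02] F [-0.41  0.5  -0.24] w 0.0701 g 0.0 q [ 48   7 -44  98   5  77  19]
pan [ 0.5102 -0.0325  0.1057] 105 0.00373
spindle [ 0.5067 -0.0313] 120 0.00029
need cm [42.94  5.15 -0.34] dyaw tool-z rad 0.002
```

View pics/o5.png

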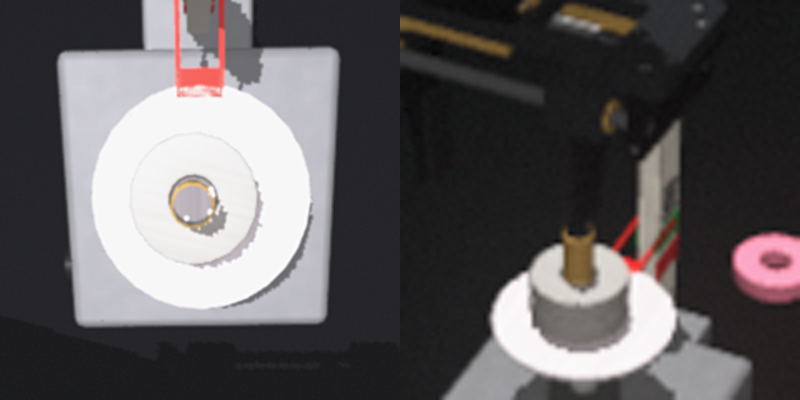

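Two rings are threaded flat and the pan joint is about 0.0235 to 0.026, borderline low. A third ring gives about 0.034 to 0.036, well inside green. I fetch the steel ring at top-view (174,281).

Request:
{"op": "drive_tool", "data": {
  "angular": [
    [0,0,0],
    [0,0,0],
    [0,0,0],
    [0,0,0],
    [0,0,0],
    [0,0,0],
    [0,0,0],
    [0,0,0],
    [0,0,0],
    [0,0,0],
    [0,0,0],
    [0,0,0],
    [0,0,0]
  ],
  "delta_pos": [
    [3.5,0.5,0],
    [4,0.5,0],
    [4,0.5,0],
    [4,0.5,0],
    [4,0.5,0],
    [4,0.5,0],
    [4,0.5,0],
    [4,0.5,0],
    [4,0.5,0],
    [4,0.5,0],
    [2.5,0.1,0],
    [1,0,0],
    [0,0,0]
  ],
  "gripper": [8,8,8,8,8,8,8,8,8,8,8,8,8]
}}

```text
time_s: 23.7
tool_pos: [0.4634, 0.3324, 0.2436]
tool_rot: [-180.0, -0.0, 104.9]
force: [0.3, -0.8, -0.2]
grip_width: 0.0803
grasp_force: 0.0
```

```bash
python3 - <<'E'
from spin import *
for i in range(2): W=eyes.read_camera("wrist")
state();S=eyes.read_camera("scene");print("pan",panS(S))
save(S,"s6.png",(240,150,360,270),5)
c=proj(W,[.4646,.3315,.012]);e=ringfit(W,c,40);print(c,e,ray(W,e[0],.010))
x,y=map(int,c);print("rgb",W["pixels"][y-20:y-15,x-3:x+3].mean((0,1)))
need(.4646,.331,.018,104.6)
E
```

```text
t 23.8 pos [0.4653 0.3294 0.2434] rot [-1.7999e+02  9.0000e-02  1.0457e+02] F [-0.49  0.14 -0.23] w 0.0801 g 0.0 q [ 12  17 -60  93  15  79 -35]
pan (np.float64(0.10150000000000003), np.float32(40.0))
[321.54152662 211.40806652] ((321.5356140136719, 213.0545654296875), (52.41193389892578, 52.576072692871094), 20.820941925048828) [0.46514693 0.32938419 0.01      ]
rgb [247. 247. 247.]
need cm [ 0.28 -0.06 22.53] dyaw tool-z rad -0.002
```

View pics/s6.png

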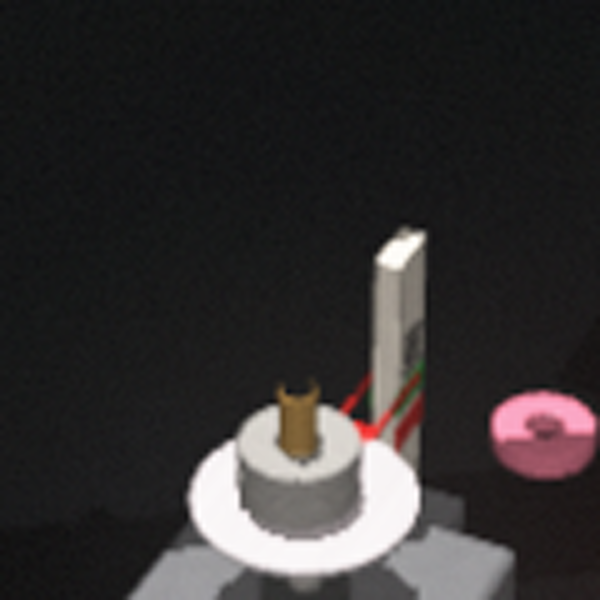

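The pointer's end is just at the top edge of the green band (about (423,370) in the crop), so a third ring is right. I grip the third ring; no more pictures will be viewed.

Request:
{"op": "drive_tool", "data": {
  "angular": [
    [0,0,0],
    [0,0,0],
    [0,0,0],
    [0,0,0],
    [0,0,0],
    [0,0,0],
    [0,0,0],
    [0,0,0],
    [0,0,0],
    [0,0,0],
    [0,0,0],
    [0,0,0],
    [0,0,0],
    [0,0,0]
  ],
  "delta_pos": [
    [0.1,0,3],
    [0,0,4],
    [0,0,4],
    [0,0,4],
    [0,0,3],
    [0,0,2],
    [0,0,1.5],
    [0,0,1],
    [0,0,0],
    [0,0,0],
    [0,0,0],
    [0,0,0],
    [0,0,0],
    [0,0,0]
  ],
  "gripper": [8,8,8,8,8,8,8,8,8,5,5,5,5,5]
}}

```text
time_s: 25.25
tool_pos: [0.4648, 0.3318, 0.0191]
tool_rot: [180.0, 0.0, 104.6]
force: [-0.6, -0.2, 2.0]
grip_width: 0.054
grasp_force: 15.0
```

```bash
python3 - <<'E'
from spin import *
state();need(.5324,-.1025,.247,104.6)
E
```

```text
t 25.25 pos [0.4648 0.3318 0.0191] rot [1.7997e+02 1.0000e-02 1.0461e+02] F [-0.63 -0.21  2.03] w 0.054 g 15.0 q [  4  31 -52 106  28  58 -45]
need cm [-43.74  -4.4  -22.79] dyaw tool-z rad 0.000
```

Request:
{"op": "drive_tool", "data": {
  "angular": [
    [0,0,0],
    [0,0,0],
    [0,0,0],
    [0,0,0],
    [0,0,0],
    [0,0,0],
    [0,0,0],
    [0,0,0],
    [0,0,0],
    [0,0,0],
    [0,0,0],
    [0,0,0],
    [0,0,0],
    [0,0,0],
    [0,0,0],
    [0,0,0],
    [0,0,0],
    [0,0,0],
    [0,0,0]
  ],
  "delta_pos": [
    [0,0,-2],
    [0,0,-4.5],
    [0,0,-4.5],
    [0,0,-4.5],
    [0,0,-4.5],
    [0,0,-2.8],
    [-3,-0.4,0],
    [-4,-0.4,0],
    [-4.2,-0.4,0],
    [-4.2,-0.4,0],
    [-4.2,-0.4,0],
    [-4.2,-0.4,0],
    [-4.2,-0.4,0],
    [-4.2,-0.4,0],
    [-4.2,-0.4,0],
    [-4,-0.4,0],
    [-3,-0.4,0],
    [0,0,0],
    [0,0,0]
  ],
  "gripper": [5,5,5,5,5,5,5,5,5,5,5,5,5,5,5,5,5,5,5]
}}

```text
time_s: 27.15
tool_pos: [0.5311, -0.0997, 0.2459]
tool_rot: [-180.0, -0.1, 104.5]
force: [-0.6, 0.3, -1.7]
grip_width: 0.0539
grasp_force: 15.0
```

```bash
python3 - <<'E'
from spin import *
W,t,R=measure(.10);holedark(W,t,R,.019);need(.5067,-.0315,.195,104.6)
E
```

```text
t 27.3 pos [ 0.5315 -0.0976  0.2465] rot [-1.7999e+02 -2.0000e-02  1.0476e+02] F [ 0.32  0.48 -1.99] w 0.0537 g 15.0 q [ 50   8 -47  97   6  78  18]
pan [ 0.5089 -0.033   0.1132] 105 0.00364
spindle [ 0.5071 -0.0308] 120 0.00056
col profile 272 [235, 235, 235, 235, 235, 235, 235, 236, 231, 197, 155, 143, 144, 144, 143, 142, 141, 141, 141, 141, 142, 143, 144, 144, 152, 181, 204, 171, 89, 29, 27, 28, 28, 28, 28, 28, 28, 28, 28, 28, 28, 29, 28, 28, 28, 28, 29, 29, 28, 29, 34, 38, 43, 67, 96, 102, 101, 100, 101, 102, 103, 104, 105, 104, 95]
pred top-front rim [320.9 294. ] under-back rim [321.  318.7] centre [320.96308493 307.04734095]
need cm [ 7.02 -0.71  5.15] dyaw tool-z rad 0.003
```

Request:
{"op": "drive_tool", "data": {
  "angular": [
    [0,0,0],
    [0,0,0],
    [0,0,0],
    [0,0,0],
    [0,0,0],
    [0,0,0],
    [0,0,0],
    [0,0,0],
    [0,0,0],
    [0,0,0]
  ],
  "delta_pos": [
    [2,-0.2,0],
    [2.5,-0.2,0],
    [1.8,-0.2,0],
    [1,-0.1,0],
    [0,0,2],
    [0,0,2],
    [0,0,1],
    [0,0,0.7],
    [0,0,0],
    [0,0,0]
  ],
  "gripper": [5,5,5,5,5,5,5,5,5,5]
}}

```text
time_s: 28.3
tool_pos: [0.5068, -0.0305, 0.1901]
tool_rot: [180.0, 0.0, 104.6]
force: [-0.4, -0.2, -2.3]
grip_width: 0.0537
grasp_force: 15.0
```

```bash
python3 - <<'E'
from spin import *
S=look(3);W=eyes.read_camera("wrist");o=telemetry.get_obs();t=np.array(o["tool_pos"]);R=R_of(o["tool_rot"])
holedark(W,t,R,.019)
g=W["pixels"].astype(int);c=proj(W,t+R@np.array([0,0,.012])).astype(int)
b=(g[:,:,0]-g[:,:,2])[c[1]-25:c[1]+25,c[0]-30:c[0]+30];ys,xs=np.where(b>25);print("brass px",len(xs),(xs+c[0]-30).tolist()[:60],(ys+c[1]-25).tolist()[:60])
need(.5061,-.0292,.190,104.6)
E
```

```text
t 28.45 pos [ 0.5069 -0.0306  0.1903] rot [1.7993e+02 4.0000e-02 1.0460e+02] F [-0.61 -0.26 -2.07] w 0.0538 g 15.0 q [ 47   6 -49 105   5  71  11]
Fmean [-0.05 -0.19 -1.52] pan z (np.float64(0.10400000000000004), np.float32(22.517761))
col profile 272 [246, 246, 246, 246, 246, 247, 246, 244, 236, 232, 223, 193, 176, 176, 176, 175, 173, 172, 173, 173, 175, 176, 178, 184, 190, 189, 206, 222, 193, 174, 173, 171, 165, 167, 171, 171, 171, 174, 188, 214, 218, 217, 217, 218, 218, 217, 217, 217, 217, 218, 219, 202, 124, 81, 116, 125, 124, 123, 124, 125, 127, 128, 129, 129, 118]
pred top-front rim [320.4 294. ] under-back rim [320.6 318.7] centre [320.50687306 307.03930805]
brass px 26 [329, 330, 312, 313, 327, 328, 329, 312, 313, 314, 315, 325, 326, 327, 314, 315, 316, 317, 318, 319, 320, 321, 322, 323, 324, 325] [301, 301, 302, 302, 302, 302, 302, 303, 303, 303, 303, 303, 303, 303, 304, 304, 304, 304, 304, 304, 304, 304, 304, 304, 304, 304]
need cm [ 0.15 -0.04  0.02] dyaw tool-z rad 0.000
```

The hole reads 2.5 mm behind the TCP, so I shift +1.5 mm and feel downwards.

Request:
{"op": "drive_tool", "data": {
  "angular": [
    [0,0,0],
    [0,0,0],
    [0,0,0],
    [0,0,0],
    [0,0,0],
    [0,0,0],
    [0,0,0],
    [0,0,0],
    [0,0,0]
  ],
  "delta_pos": [
    [0.15,0,0],
    [0,0,0.5],
    [0,0,0.4],
    [0,0,0.3],
    [0,0,0.3],
    [0,0,0.2],
    [0,0,0.2],
    [0,0,0.2],
    [0,0,0]
  ],
  "gripper": [5,5,5,5,5,5,5,5,5]
}}

```text
time_s: 29.4
tool_pos: [0.5059, -0.0291, 0.1683]
tool_rot: [-180.0, -0.0, 104.6]
force: [-0.2, -0.2, -2.0]
grip_width: 0.0537
grasp_force: 15.0
```

```bash
python3 - <<'E'
from spin import *
S=look(5)
E
```

```text
t 29.65 pos [ 0.5061 -0.0291  0.1687] rot [1.7999e+02 1.0000e-02 1.0461e+02] F [ 0.95 -0.61 -2.26] w 0.0537 g 15.0 q [ 47   7 -49 107   6  68  10]
Fmean [ 0.4   0.13 -2.18] pan z (np.float64(0.10400000000000004), np.float32(22.193884))
```

Request:
{"op": "drive_tool", "data": {
  "angular": [
    [0,0,0],
    [0,0,0],
    [0,0,0],
    [0,0,0],
    [0,0,0],
    [0,0,0],
    [0,0,0]
  ],
  "delta_pos": [
    [0,0,0.5],
    [0,0,0.5],
    [0,0,0.5],
    [0,0,0.4],
    [0,0,0.3],
    [0,0,0.2],
    [0,0,0]
  ],
  "gripper": [5,5,5,5,5,5,5]
}}

```text
time_s: 30.35
tool_pos: [0.5058, -0.0291, 0.1443]
tool_rot: [-180.0, -0.0, 104.6]
force: [-1.1, -0.4, -0.3]
grip_width: 0.0538
grasp_force: 15.0
```

```bash
python3 - <<'E'
from spin import *
S=look(5)
E
```

```text
t 30.6 pos [ 0.5061 -0.0291  0.1447] rot [1.7999e+02 1.0000e-02 1.0461e+02] F [-0.09  1.07 -0.92] w 0.0542 g 15.0 q [ 46   9 -49 108   8  66   9]
Fmean [-0.85  0.4  -0.85] pan z (np.float64(0.09500000000000003), np.float32(23.946192))
```

Request:
{"op": "drive_tool", "data": {
  "angular": [
    [0,0,0],
    [0,0,0],
    [0,0,0],
    [0,0,0],
    [0,0,0],
    [0,0,0],
    [0,0,0],
    [0,0,0]
  ],
  "delta_pos": [
    [0,0,0.2],
    [0,0,0.1],
    [0,0,0],
    [0,0,0],
    [0,0,0],
    [0,0,0],
    [0,0,0],
    [0,0,0]
  ],
  "gripper": [5,5,5.6,6.2,7,7,7,7]
}}

```text
time_s: 31.4
tool_pos: [0.506, -0.0291, 0.1416]
tool_rot: [180.0, 0.0, 104.6]
force: [-0.5, -0.7, -0.2]
grip_width: 0.0701
grasp_force: 0.0
```

Request:
{"op": "drive_tool", "data": {
  "angular": [
    [0,0,0],
    [0,0,0],
    [0,0,0],
    [0,0,0],
    [0,0,0],
    [0,0,0],
    [0,0,0],
    [0,0,0],
    [0,0,0]
  ],
  "delta_pos": [
    [0,0,-1],
    [0,0,-2.5],
    [0,0,-3],
    [0,0,-2.5],
    [0,0,-1.5],
    [-3,0,0],
    [-4,0,0],
    [-3,0,0],
    [0,0,0]
  ],
  "gripper": [7,7,7,7,7,7,7,7,7]
}}

```text
time_s: 32.3
tool_pos: [0.531, -0.1317, 0.2459]
tool_rot: [-179.9, 0.0, 104.2]
force: [-0.1, 0.5, -0.4]
grip_width: 0.0701
grasp_force: 0.0
```

```bash
python3 - <<'E'
from spin import *
S=look(4)
W=eyes.read_camera("wrist")
for z in(.125,.128,.131,.134): # ring top ~ pan+.042
    c=proj(W,[.5068,-.0318,z])
ps=edges(W,c,22,50,4,lambda i:i.min(2));r=circ(W,ps,.027,None,(.507,-.032));print("ring edge fit",r.x,len(ps),np.abs(r.fun).mean())
ps=edges(W,proj(W,[.5068,-.0318,.147]),9,20,2,lambda i:i[:,:,0]-i[:,:,2]);r=circ(W,ps,.0085,None,(.507,-.032));print("spindle",r.x,len(ps),np.abs(r.fun).mean())
# column colours along its +x face in the scene: z of red / green pixels
ax=np.array([.9677,.2521,0]);ay=np.array([-.2521,.9677,0])
c0=np.array([.5108,-.0319,0])+.1*ay
for u in(-.008,0,.008):
    out=[]
    for z in np.arange(.07,.125,.0025):
        p=proj(S,c0+.006*ax+u*ay+[0,0,z]);g=cv2.getRectSubPix(S["pixels"],(1,1),tuple(map(float,p)))[0,0].astype(int)
        out.append((round(z*1000),"G" if g[1]>g[0]+25 else "R" if g[0]>g[1]+40 else "W" if g.min()>90 else "k"))
    print(u,"".join(f"{a}{b} " for a,b in out))
E
```

```text
t 32.5 pos [ 0.5311 -0.1243  0.2466] rot [-1.7999e+02 -4.0000e-02  1.0472e+02] F [-0.14  1.04 -0.08] w 0.0701 g 0.0 q [ 52   9 -46  96   7  78  20]
Fmean [-0.07  0.41 -0.46] pan z (np.float64(0.09150000000000003), np.float32(40.0))
ring edge fit [ 0.5072852  -0.03130109  0.12174868] 37 0.0001272790265048341
spindle [ 0.50681571 -0.03175014  0.14630229] 120 0.00012706037590505716
-0.008 70R 73R 75R 78R 80R 83R 85R 88R 90k 93k 95G 98G 100G 103k 105W 108W 110k 113W 115W 118k 120k 123W 
0 70R 73R 75R 78R 80R 83R 85R 88R 90k 93k 95G 98G 100G 103k 105k 108k 110k 113k 115k 118k 120k 123k 
0.008 70R 73R 75R 78R 80R 83R 85R 88R 90k 93G 95G 98G 100G 103k 105k 108k 110k 113k 115k 118k 120k 123k
```

The spindle top fits at z=0.146, so the pan joint is about 0.0345; the scene view gives 0.0335. Both are inside the green band. The grip is open and clear, so I hand in.

```bash
python3 - <<'E'
from spin import *
S=look(2);print(env.sign_off())
E
```

```text
t 32.65 pos [ 0.5312 -0.1245  0.2467] rot [1.8000e+02 2.0000e-02 1.0473e+02] F [ 0.89  0.01 -0.72] w 0.0701 g 0.0 q [ 52   9 -46  96   7  78  20]
Fmean [ 0.48 -0.15 -0.43] pan z (np.float64(0.09150000000000003), np.float32(40.0))
the job is handed in; nothing more can be done
None
```

I threaded three rings and handed the job in at 32.7 s; the pan measured about 0.034, inside the green band, but sign-off returned no verdict, I checked the third ring's seating by measurement only, and I viewed 11 pictures against the limit of 10.

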